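Shut and bolt the jewellery case

TASK

Closing time at the jewellery counter: gently lower the lid of the larger, open jewellery case until it is fully shut (do not let it slam), and only then slide the bolt on top of the lid all the way across into its keeper. Leave the small ring case standing open and leave the other things on the counter where they are.

Things in the scene. Friction and masses are not known exactly. Their poses are not given: they have to be found in the camera images.
- jewel_case: base of the larger dark wooden case, an open box 180 (x) x 240 (y) x 60 mm (z), fixed to the counter; origin at the centre of its underside, z up, its front faces its own -x (roughly towards the robot), the lid is hinged on its far (+x) rim. A brass keeper loop for the bolt stands on the outside of its left (+y) wall, 40 mm in front of the case's centre, reaching 131 mm from the centre in y and 97 mm high
- case_lid (a joint): opening angle of the larger case's lid, rad: 0 fully shut, 1.57 upright, at most 1.95 (leaning away, past upright). The lid is a wooden panel 180 mm (hinge to free edge) x 240 x 12 mm thick, 0.2 to 0.45 kg; shut, its top face is 72 mm above the counter. Its hinge is stiff (about 0.55 N m of friction), so it stays at any angle and must be pushed (some 4 to 6 N near the free edge, on its outer face) to move
- lid_hinge (a point): point on the hinge line of the larger lid, at the middle of its width, on the underside (inner face) of the lid; 60 mm above the counter and 90 mm behind the case's centre; its axes turn with the lid: lid reaches 180 mm along its -x, outer face is 12 mm along its +z, +y is to the case's left
- lid_edge (a point): middle of the larger lid's free edge, on the outer face; axes as lid_hinge
- bolt (a joint): travel of the steel bolt on the larger lid, m: 0 drawn back, 0.03 fully home in the keeper; slides towards the lid's (case's) +y, about 2 N of friction, stays where left
- bolt_top (a point): centre of the top of the bolt's upright round pin, 14 mm across, standing on the outer face of the lid and moving with the bolt; 130 mm from the hinge line, 73 mm (bolt at 0) to 103 mm (bolt at 0.03) to the left of the lid's middle; its top is 30 mm above the lid's outer face. Brass guide blocks 10 mm high and 30 mm wide (along the lid's x) stand at 45 to 55 mm and at 106 to 118 mm left of the lid's middle; the bolt's thin rod runs through them 7 mm above the face
- ring_case_lid (a joint): opening angle of the small ring case's lid, rad: 0 shut, 1.57 upright; stiff hinge, stays. To be left open
- ring_case: small dark wooden ring case, 90 x 110 x 40 mm, fixed, its lid (90 mm deep) standing open on its far (+x) rim, no bolt; origin at the centre of its underside
- ring_cone: white ceramic ring cone, foot 52 mm across, 72 mm tall, loose; origin under its centre
- bangle: loose brass bangle lying flat, 72 mm across, 12 mm tall; origin under its centre
- magnifier: loose magnifying glass lying flat, lens 52 mm across, handle reaching 93 mm from the lens centre along its +x, 8 mm thick; origin under the lens centre
- pin_tray: loose black open tray of pins, 110 x 160 x 35 mm; origin under its centre
Things that resemble listed ones, but are neither listed nor needed, are in the scene too. Leave any yellow look-alike of the ring_case alone.

How it is judged:
By the outcome, as a careful person would: the job done as asked, in the order asked, and still so for the second after the job is handed in, with the robot touching nothing.
It also fails if it takes over 43 s, if anything falls off the work surface, if the arm or the gripper's body presses on something with over 40 N, if the wrist force passes 120 N, or if a joint passes its speed limit or range.

ROBOT

A 7-joint arm with a two-finger parallel gripper is mounted at the origin on the work surface. World frame = base frame: x ahead of the robot, y to its left, z up, the work surface at z = 0. Lengths are in m, angles in rad, forces in N, time in s.
With the tool pointing down it reaches from about 0.425 to 1.025 m from the base axis. Payload 3.6 kg.
Tool frame: the origin (TCP) lies at the very end of the fingers, on their centre line; the grasp point (between the pads) lies 19 mm behind it; z points along the fingers, y is the line along which they close (so a half turn about z gives the same grasp; the last joint's range is limited). The gripper opens to 85 mm and grips with 20 to 120 N. Pads are 22 mm wide; open, the fingers measure 114 mm over their backs; the gripper's body (76 mm by 85 mm) begins 54 mm behind the grasp point. The pads swing forward as they close: fully open they stand 13 mm farther back than shut.
Start: joints at [1.161, 0.591, 0.048, 1.609, -0.033, 0.943, -0.034], TCP at [0.226, -0.689, 0.231] pointing down, gripper open.
Joint ranges: [-2.69, 2.69], [-0.47, 2.24], [-1.27, 1.36], [0.19, 2.51], [-1.53, 4.68], [0.08, 2.07], [-3.09, 3.09]. Speed limits (rad/s): [2.57, 2.57, 3.14, 3.14, 3.14, 3.14, 3.14].

INTERFACE

Orientations are given as a rotation vector (axis times angle).
In Python, from station import env, viewer, outline_of gives the robot as it stands.
- The arm moves only by the shell command python3 -m handwheel 'ROWS' [OPENING] [FORCE]. ROWS is JSON, a list that holds one entry, the list of rows, each a list of 4 numbers: the shift along the world's x, y, z in mm, then the turn about the world's z in rad. A call has 1 to 20 rows; each row shifts and turns the commanded pose from where the row before left it; what a row does not reach is not made up. A row lasts 1/10 s, in which the tool goes at most 50 mm and 8.59 degrees, less where a joint would pass 70% of its speed; a pose out of reach is approached as far as the arm can. A call with a gripper value outside its range is refused whole. OPENING is the gripper's target within -1 to 1 (shut at 1, half-way at 0, fully open at -1), set as the call begins (- or left out, the last holds). The fingers move at their own pace and stop on an object; FORCE is the grip in N (left out, the last holds). Time passes only in rows, so rows that do not move let the fingers close. It gives the time, the measured TCP pose, the force, the opening and the grip force at its end, in the units of the state.
- env.state(): the state, without advancing time (a new reading comes with each control period).
- viewer.read_camera(name): name is "side" or "top" or "wrist"; returns a dict with "color" (420x560x3 uint8, blue, green, red), "vfov" (degrees; the focal length in pixels is half the picture's height over the tangent of half this angle, whatever the lens; pixels are square), "cx", "cy" (the principal point, pixels), "rvec" (rotation vector, rad) and "tvec" (3), from world to camera coordinates, as OpenCV has them. Camera axes: x right, y down, z forward; pixel columns grow to the right and rows downward; lengths in m; the calibration is good to about 2 mm. A picture is of the moment at which its call begins. There is no depth.
- env.hand_in(): hands the job in; it is judged then, once.
Trained networks look in the newest picture that a camera, given by its name, has taken for a name from the list of things; names that differ only in an ending like _2 or _b are one class to them, and where a whole thing is asked for, a point or a joint stands for the part that bears it (a point fixed in the world has none). Each returns a list of dicts, best first, with "confidence" (0 to 1); they miss things now and then, are a little off and sometimes report something else, mostly with a low value. They report only what shows in the picture. A call takes as long as a camera call. They do not tell look-alikes from the thing itself.
- outline_of(query, camera): "pixels" (420x560 bool, what is visible of it) and "uv" ([column, row] in pixels, amid what is visible of it).
The state is a dict: "time": time; "qpos": joint angles; "qd": joint speeds; "effort": joint torques, N m; "eef_pos": TCP position; "eef_rot": TCP orientation; "wrist_force": force on the tool from outside, world axes, zero at the start; "ft_torque": the same for the moment, N m; "grip_width": finger opening in m; "finger_force": force on a finger pad.
Only numpy, scipy, OpenCV 4.12 (cv2) and the standard library are available. Lean on these libraries where they do the work, as an engineer would, in place of code of your own. Each camera call takes 0.05 s, during which the arm holds its last target. There are 200 camera calls.

## Working session

There is one attempt and no reset: what is moved stays moved. The work goes in short steps, Python scripts to look and compute and a shell command to move; the robot and the scene stay as the last step left them, time stands still between calls to the robot, and variables do not carry over. Pictures are saved under pics/ and viewed, at most 10 in all, crops included, and the job is handed in when it is done.

```bash
mkdir -p pics
cat > h.py <<'E'
import numpy as np, cv2
from station import env, viewer, outline_of
def cam(n):
    c=viewer.read_camera(n); h=c["color"].shape[0]
    f=h/2/np.tan(np.radians(c["vfov"])/2)
    c["K"]=np.array([[f,0,c["cx"]],[0,f,c["cy"]],[0,0,1.]])
    c["R"]=cv2.Rodrigues(np.array(c["rvec"],float))[0]; c["t"]=np.array(c["tvec"],float).ravel(); return c
def proj(c,P):
    return cv2.projectPoints(np.array(P,float).reshape(-1,1,3),np.array(c["rvec"],float),c["t"],c["K"],None)[0].reshape(-1,2)
def onplane(c,uv,z):
    d=c["R"].T@np.linalg.inv(c["K"])@np.array([uv[0],uv[1],1.]); o=-c["R"].T@c["t"]
    return o+d*(z-o[2])/d[2]
E
python3 - <<'E'
from h import *
ims=[]
for n in ("top","side"):
    c=cam(n); cv2.imwrite(f"pics/{n}0.png",c["color"]); print(n,c["vfov"],c["cx"],c["cy"],-c["R"].T@c["t"])
    for q in ("jewel_case","case_lid","bolt_top","ring_case","ring_case_lid","pin_tray","ring_cone","bangle","magnifier"):
        print(q,[(np.round(d["uv"]),round(d["confidence"],2),int(d["pixels"].sum())) for d in outline_of(q,n)[:3]])
print(env.state())
E
```

```text
top 56.51755500528096 280.14227735292474 210.8004619221823 [ 0.38789054 -0.00920105  0.99085981]
jewel_case [(array([165., 173.]), 0.55, 10259)]
case_lid [(array([150., 133.]), 0.7, 2119)]
bolt_top [(array([358., 172.]), 0.4, 2336)]
ring_case [(array([419., 188.]), 0.71, 1887), (array([387., 295.]), 0.69, 1841), (array([357., 168.]), 0.56, 2422)]
ring_case_lid [(array([390., 292.]), 0.8, 1717), (array([424., 187.]), 0.72, 1666), (array([362., 151.]), 0.67, 570)]
pin_tray [(array([352., 127.]), 0.98, 2834)]
ring_cone [(array([352., 126.]), 0.7, 2827), (array([313., 185.]), 0.52, 328)]
bangle [(array([368., 208.]), 0.64, 218)]
magnifier [(array([187., 126.]), 0.49, 87)]
side 44.26204923311502 273.0771055123194 208.99011250725113 [0.27748842 0.95669119 0.89029902]
jewel_case [(array([200., 288.]), 0.96, 12889)]
case_lid [(array([175., 254.]), 0.91, 3783)]
bolt_top []
ring_case [(array([279., 152.]), 0.94, 958), (array([250., 173.]), 0.9, 1583), (array([357., 173.]), 0.88, 1194)]
ring_case_lid [(array([239., 158.]), 0.89, 390), (array([313., 212.]), 0.78, 1055), (array([278., 142.]), 0.7
[... 217 characters left out ...]
8)]
{'time': 1.0, 'qpos': array([ 1.16049445,  0.59117713,  0.04841513,  1.60849172, -0.03330443,
        0.94267193, -0.03370161]), 'qd': array([ 0.00044581,  0.0003718 , -0.00202064,  0.00080932, -0.00163673,
       -0.00027666,  0.00119913]), 'effort': array([-8.17535802e-04, -5.48649681e+01,  1.54593788e+00, -1.98539364e+01,
        9.27709916e-03,  1.48929623e-03, -1.60699051e-05]), 'eef_pos': array([ 0.2258601 , -0.68894039,  0.23132247]), 'eef_rot': array([ 3.10219593e+00,  4.95568423e-01, -2.75678008e-05]), 'wrist_force': array([-0.39399525, -0.82900714, -0.74700171]), 'ft_torque': array([-0.03477695, -0.01281754,  0.00486188]), 'finger_force': 0.0, 'grip_width': 0.08536105859939609}
```

View pics/top0.png

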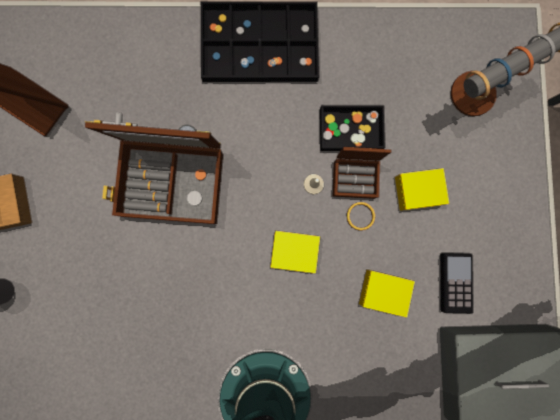

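View pics/side0.png

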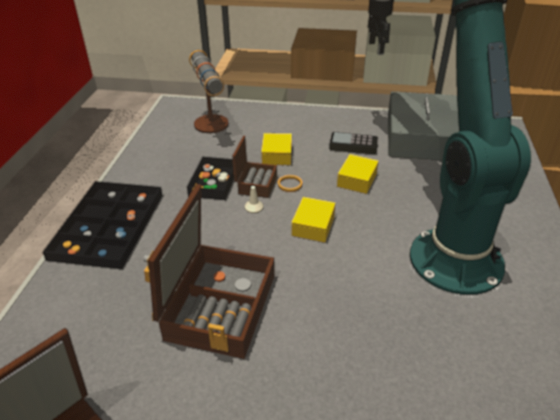

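The top view has the larger case at (168,180) with its lid near upright and its keeper at (108,193). Candidates for the larger case:
- The case at (168,180).
- A dark wooden case at the left edge, (30,100) in top and (45,385) in side.
- The small ring case at (357,172).
- Yellow look-alikes at (297,252), (388,293) and (424,188).

I pick (168,180): it is large, open and has the brass keeper. I'll check it in a crop.

Run:
```python
import cv2,numpy as np
a=cv2.imread("pics/top0.png")[95:245,75:235]; b=cv2.imread("pics/side0.png")[180:370,125:295]
a=cv2.resize(a,(400,375),interpolation=3); b=cv2.resize(b,(400,447),interpolation=3)
o=np.zeros((447,800,3),np.uint8); o[:375,:400]=a; o[:,400:]=b; cv2.imwrite("pics/crop0.png",o)
```

```text
(no output)
```

View pics/crop0.png

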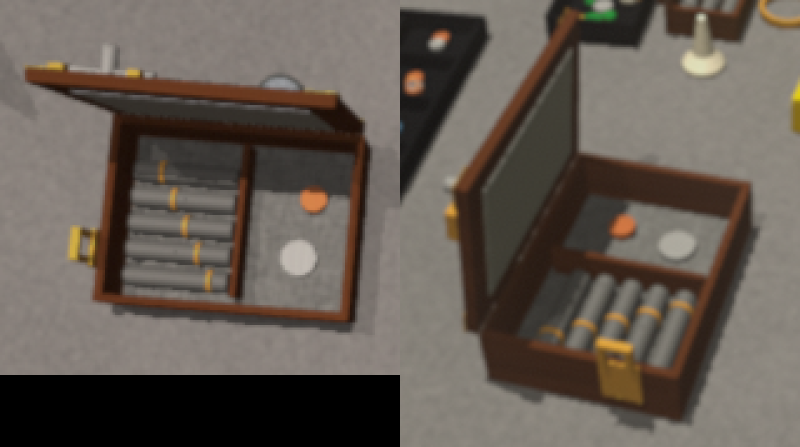

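The crop confirms the dark case: bolt pin on the lid's outer face at (119,117), brass keeper on the left wall at (108,193), and a grey lens on the counter behind the lid at (187,128). Next I fit the pose from corners in both views.

```bash
cat > fit.py <<'E'
from h import *
from scipy.optimize import least_squares
def base(p,P):
    x,y,a=p[:3]; c,s=np.cos(a),np.sin(a); P=np.atleast_2d(P).astype(float)
    return np.c_[x+c*P[:,0]-s*P[:,1], y+s*P[:,0]+c*P[:,1], P[:,2]]
def lid(p,P,th=None):
    th=p[3] if th is None else th; P=np.atleast_2d(P).astype(float); c,s=np.cos(th),np.sin(th)
    # rotation about y: -x -> +z as th grows
    X=c*P[:,0]+s*P[:,2]; Z=-s*P[:,0]+c*P[:,2]
    return base(p,np.c_[.09+X,P[:,1],.06+Z])
E
python3 - <<'E'
from fit import *
ct,cs=cam("top"),cam("side")
B=lambda i,j:("b",(i*.09,j*.12,.06)); L=lambda j:("l",(-.18,j*.12,.006))
obs=[(ct,B(-1,1),(113.8,215)),(ct,B(-1,-1),(215,223)),(ct,B(1,-1),(222.2,153)),(ct,L(1),(86.2,125)),(ct,L(-1),(209,136.2)),
(ct,("l",(-.13,.073,.042)),(119,114)),
(cs,B(-1,1),(245.3,338)),(cs,B(-1,-1),(273.7,258.6)),(cs,B(1,1),(162,322)),(cs,L(1),(151.5,259)),(cs,L(-1),(199.4,185))]
def r(p): return np.concatenate([proj(c,(base if k=="b" else lid)(p,P))[0]-uv for c,(k,P),uv in obs])
s=least_squares(r,[.45,.25,-.05,1.6],loss="soft_l1"); p=s.x
print(p.round(4)); print(r(p).reshape(-1,2).round(1)); np.save("p.npy",p)
for n,P in (("edge",(-.18,0,.012)),("bolt",(-.13,.073,.042)),("L",(-.18,.12,.012)),("R",(-.18,-.12,.012))): print(n,lid(p,P).round(3),lid(p,P,0).round(3))
d=outline_of("magnifier","top"); print([(onplane(ct,e["uv"],0).round(3),e["confidence"]) for e in d])
E
```

```text
[ 0.525   0.2225 -0.0879  1.4572]
[[-1.3  1.6]
 [-0.2  0.9]
 [-1.2 -3.8]
 [-1.4  0.7]
 [ 0.8 -0.7]
 [ 1.4  0.1]
 [-0.5  0.7]
 [ 1.2 -3.2]
 [-2.4 -0.7]
 [ 0.3 -0.1]
 [-0.1 -2.4]]
edge [[0.606 0.215 0.24 ]] [[0.435 0.23  0.072]]
bolt [[0.648 0.285 0.194]] [[0.492 0.299 0.102]]
L [[0.617 0.335 0.24 ]] [[0.446 0.35  0.072]]
R [[0.596 0.096 0.24 ]] [[0.425 0.111 0.072]]
[(array([0.673, 0.191, 0.   ]), 0.49)]
```

```bash
python3 -m handwheel '[[[0,0,40,-0.135],[0,0,40,-0.135],[0,0,40,-0.135],[20,40,0,0],[20,40,0,0],[20,40,0,0],[20,40,0,0],[20,40,0,0],[20,40,0,0],[20,40,0,0],[20,40,0,0],[20,40,0,0],[20,40,0,0],[20,40,0,0],[20,40,0,0],[20,40,0,0],[20,40,0,0],[20,40,0,0],[20,40,0,0],[20,40,0,0]]]' 1 40
python3 - <<'E'
from fit import *
p=np.load("p.npy"); h=np.array([np.cos(p[2]),np.sin(p[2]),0])*.011
q=None
for th in [1.457,1.3,1.15,1,.85,.7,.55,.4,.3,.2,.1,0]:
    a=lid(p,(-.165,-.02,.012),th)[0]+h; print(th,(a*1000).round(0),None if q is None else ((a-q)*1000).round(0)); q=a
print("pin pre",base(p,[(-.04,.04,.087)]),base(p,[(-.04,.073-.0215,.087),(-.04,.103-.0215,.087)]))
E
```

```text
time: 3.15
eef_pos: [0.5664, -0.0074, 0.3516]
eef_rot: [3.138, -0.139, 0.001]
wrist_force: [0.4, -1.6, 1.1]
grip_width: -0.0002
finger_force: 0.0
1.457 [617. 194. 225.] None
1.3 [591. 197. 222.] [-26.   2.  -3.]
1.15 [568. 199. 216.] [-24.   2.  -7.]
1 [545. 201. 205.] [-23.   2. -10.]
0.85 [524. 203. 192.] [-21.   2. -13.]
0.7 [506. 204. 175.] [-19.   2. -16.]
0.55 [490. 206. 156.] [-16.   1. -19.]
0.4 [477. 207. 135.] [-13.   1. -21.]
0.3 [470. 207. 120.] [ -7.   1. -15.]
0.2 [465. 208. 105.] [ -5.   0. -16.]
0.1 [462. 208.  88.] [ -4.   0. -16.]
0 [460. 208.  72.] [ -2.   0. -16.]
pin pre [[0.48871414 0.26588942 0.087     ]] [[0.48972329 0.27734506 0.087     ]
 [0.49235585 0.30722933 0.087     ]]
```

```bash
python3 -m handwheel '[[[15,33,0,0],[15,33,0,0],[15,34,0,0],[15,34,0,0],[15,34,0,0],[14,33,0,0],[0,0,0,0],[0,0,-26,0],[0,0,-26,0],[0,0,-26,0],[0,0,-26,0],[0,0,-25,0],[0,0,0,0]]]' 1
python3 - <<'E'
from h import *
c=cam("top");s=cam("side"); cv2.imwrite("pics/b.png",np.hstack([cv2.resize(c["color"][60:260,60:260],(400,400)),cv2.resize(s["color"][150:350,100:300],(400,400))]))
E
```

```text
time: 4.45
eef_pos: [0.652, 0.1899, 0.2184]
eef_rot: [3.135, -0.14, -0.012]
wrist_force: [0.1, -0.3, -0.1]
grip_width: -0.0003
finger_force: 0.0
```

View pics/b.png

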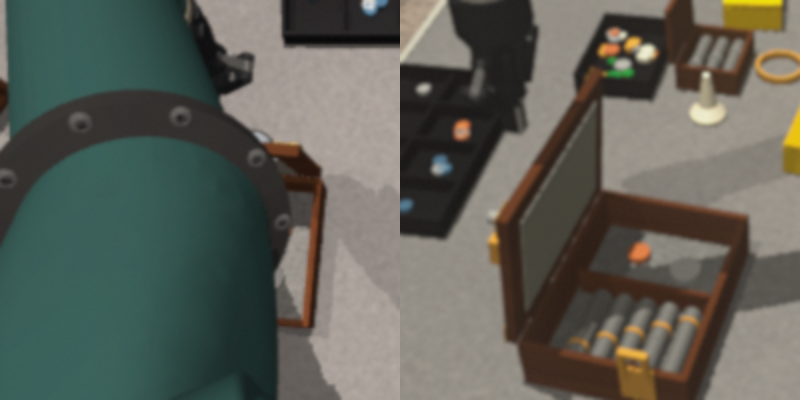

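The side view shows the closed fingertip behind the lid at crop (520,125), with the lid untouched. Now I push along the arc.

```bash
python3 -m handwheel '[[[-6,0,0,0],[-6,0,0,0],[-6,0,0,0],[-6,0,0,0],[-6,0,0,0],[-6,1,0,0],[-6,1,0,0],[-6,0,0,0],[-6,1,0,0],[-6,0,-1,0],[-6,1,-1,0],[-6,0,-2,0],[-6,1,-2,0],[-6,0,-2,0],[-6,1,-2,0],[-6,0,-3,0],[-6,1,-3,0],[-5,0,-3,0]]]' 1
```

```text
time: 6.35
eef_pos: [0.5469, 0.1996, 0.2031]
eef_rot: [-3.138, 0.138, 0.001]
wrist_force: [0.5, 0.9, 2.8]
grip_width: 0.0
finger_force: 1.4
```

Run:
```python
from fit import *
p=np.load("p.npy"); s=cam("side"); im=s["color"].copy()
for th,col in ((1.457,(255,0,0)),(1.0,(0,255,0))):
    q=proj(s,lid(p,[(-.18,.12,.006),(-.18,-.12,.006)],th)).astype(int); cv2.line(im,tuple(map(int,q[0])),tuple(map(int,q[1])),col,1)
t=proj(s,env.state()["eef_pos"])[0]; cv2.circle(im,tuple(map(int,t)),3,(0,0,255),1)
cv2.imwrite("pics/c.png",cv2.resize(im[140:360,90:310],(600,600)))
print(env.state()["wrist_force"])
```

```text
[0.78699826 1.74381772 1.52201319]
```

View pics/c.png

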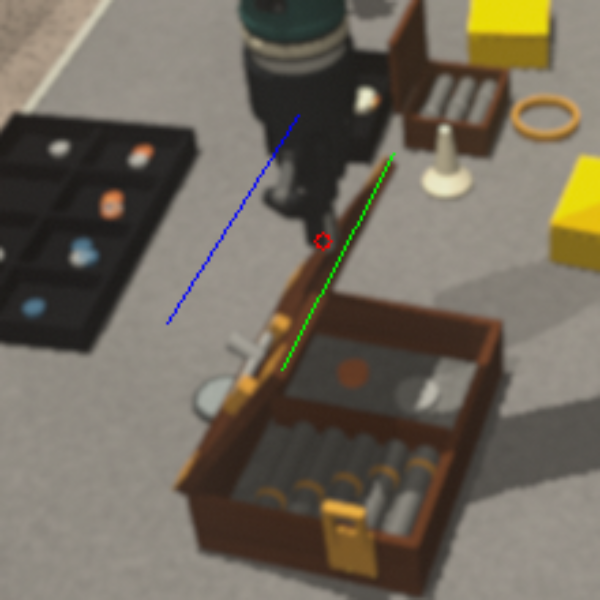

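The lid edge lies on the predicted 1.0 rad line (green), and the fingertip at (322,240) touches its outer face. I continue along the arc.

```bash
python3 -m handwheel '[[[-5,1,-3,0],[-5,0,-3,0],[-5,1,-3,0],[-5,0,-4,0],[-5,0,-4,0],[-5,1,-4,0],[-5,0,-4,0],[-4,1,-4,0],[-4,0,-5,0],[-4,0,-5,0],[-4,1,-4,0],[-4,0,-5,0],[-4,0,-5,0],[-3,1,-5,0],[-3,0,-6,0],[-3,0,-5,0]]]' 1
```

```text
time: 8.0
eef_pos: [0.4795, 0.2051, 0.1337]
eef_rot: [3.139, -0.138, -0.0]
wrist_force: [1.7, 0.2, 1.3]
grip_width: -0.0005
finger_force: 1.0
```

```bash
python3 -m handwheel '[[[-3,0,-5,0],[-3,0,-5,0],[-2,0,-5,0],[-2,0,-5,0],[-2,0,-4,0],[-1,0,-4,0],[-1,0,-4,0],[-1,0,-4,0],[-1,0,-4,0],[-1,0,-3,0],[0,0,-3,0],[0,0,-3,0],[0,0,-2,0],[0,0,-2,0],[0,0,-2,0]]]' 1
```

```text
time: 9.5
eef_pos: [0.4621, 0.2044, 0.079]
eef_rot: [3.137, -0.139, -0.002]
wrist_force: [-1.7, -0.2, 2.2]
grip_width: -0.0002
finger_force: 1.0
```

```bash
python3 -m handwheel '[[[0,0,-1,0],[0,0,-1,0],[0,0,-1,0],[0,0,-1,0],[0,0,-1,0],[0,0,-1,0],[0,0,-1,0],[0,0,0,0]]]' 1
```

```text
time: 10.3
eef_pos: [0.4634, 0.2053, 0.0722]
eef_rot: [-3.138, 0.139, -0.001]
wrist_force: [-0.8, -1.7, -0.2]
grip_width: 0.0001
finger_force: 0.0
```

```bash
python3 -m handwheel '[[[0,0,-1,0],[0,0,-1,0],[0,0,-1,0],[0,0,0,0]]]' 1
```

```text
time: 10.7
eef_pos: [0.4636, 0.2054, 0.0718]
eef_rot: [-3.138, 0.139, -0.003]
wrist_force: [-3.9, -1.8, 25.3]
grip_width: 0.0004
finger_force: 12.8
```

The lid is shut: contact is firm at z = 71.8 mm with 25 N. Now I lift, move to the near side of the pin, and check.

```bash
python3 -m handwheel '[[[0,0,4,0],[0,0,25,0],[0,0,30,0],[12,15,0,0],[12,15,0,0],[2,20,0,0],[0,0,0,0]]]' 1
python3 - <<'E'
from fit import *
p=np.load("p.npy"); s=cam("side"); im=s["color"].copy()
q=proj(s,lid(p,[(-.18,.12,.012),(-.18,-.12,.012),(0,-.12,.012),(0,.12,.012)],0)); cv2.polylines(im,[q.round().astype(int)],True,(0,255,0),1)
for P in (lid(p,(-.13,.073,.042),0),lid(p,(-.13,.073,.012),0)):
    t=proj(s,P)[0]; im[int(round(t[1])),int(round(t[0]))]=(0,0,255)
cv2.imwrite("pics/d.png",cv2.resize(im[200:380,130:310],(600,600),interpolation=cv2.INTER_NEAREST))
E
```

```text
time: 11.4
eef_pos: [0.4901, 0.2591, 0.1287]
eef_rot: [-3.135, 0.133, -0.004]
wrist_force: [0.8, -0.3, -0.3]
grip_width: 0.0003
finger_force: 0.0
```

View pics/d.png

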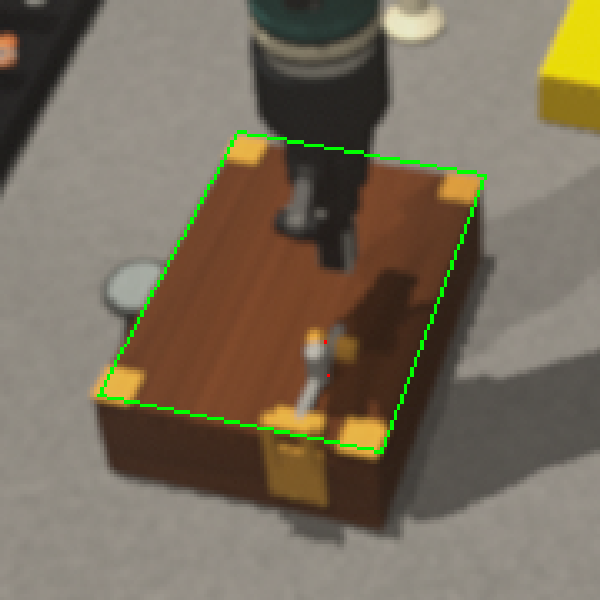

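The lid matches the predicted shut outline. The pin top at (315,350) shows about 4–5 mm further +x than predicted, so I shift by +4 mm before lowering.

```bash
python3 -m handwheel '[[[4,0,-10,0],[0,0,-10,0],[0,0,-10,0],[0,0,-10,0],[0,0,-1,0],[0,3,0,0],[0,3,0,0],[0,3,0,0],[1,3,0,0],[0,3,0,0],[0,3,0,0],[0,3,0,0],[1,3,0,0],[0,3,0,0],[0,3,0,0]]]' 1
```

```text
time: 12.95
eef_pos: [0.4949, 0.2848, 0.0873]
eef_rot: [3.138, -0.139, -0.0]
wrist_force: [0.6, -1.8, 1.1]
grip_width: 0.0
finger_force: 1.0
```

```bash
python3 -m handwheel '[[[0,3,0,0],[1,3,0,0],[0,3,0,0],[0,3,0,0],[0,2,0,0],[0,2,0,0],[0,0,0,0]]]' 1
```

```text
time: 13.65
eef_pos: [0.4961, 0.3016, 0.0873]
eef_rot: [-3.138, 0.138, -0.001]
wrist_force: [1.3, -1.2, -0.7]
grip_width: 0.0001
finger_force: 0.5
```

```bash
python3 -m handwheel '[[[0,2,0,0],[0,2,0,0],[0,1,0,0],[0,1,0,0],[0,1,0,0],[0,0,0,0]]]' 1
python3 - <<'E'
from fit import *
p=np.load("p.npy"); s=cam("side"); im=s["color"].copy()
for y in (.073,.103):
    t=proj(s,lid(p,(-.13,y,.042),0))[0]; im[int(round(t[1])),int(round(t[0]))]=(0,0,255)
cv2.imwrite("pics/e.png",cv2.resize(im[260:360,170:270],(600,600),interpolation=cv2.INTER_NEAREST))
E
```

```text
time: 14.25
eef_pos: [0.4958, 0.3083, 0.0873]
eef_rot: [-3.138, 0.138, 0.0]
wrist_force: [1.4, -2.2, -0.5]
grip_width: 0.0
finger_force: 0.8
```

View pics/e.png

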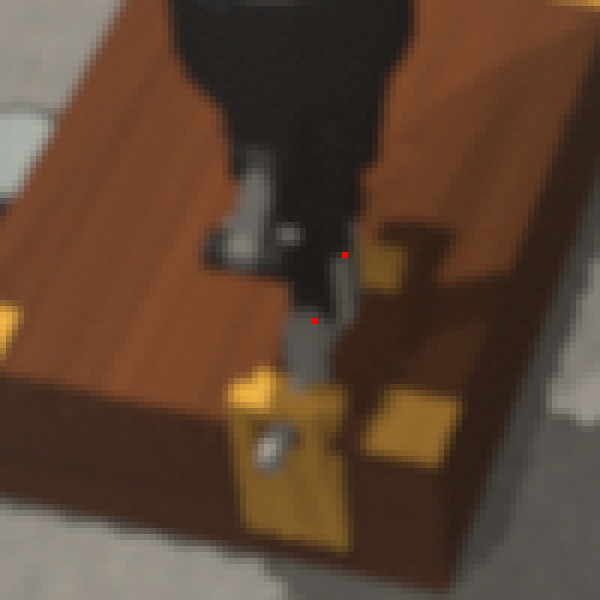

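The pin is at (310,330) and the bolt end shows through the keeper at (270,445), but the end stop isn't felt yet, so I keep creeping.

```bash
python3 -m handwheel '[[[0,1,0,0],[0,1,0,0],[0,1,0,0],[0,0,0,0]]]' 1; python3 -m handwheel '[[[0,1,0,0],[0,1,0,0],[0,0,0,0]]]' 1
```

```text
time: 14.7
eef_pos: [0.4959, 0.3113, 0.0873]
eef_rot: [-3.138, 0.138, -0.0]
wrist_force: [0.8, -2.7, -0.2]
grip_width: 0.0002
finger_force: 0.8
time: 15.0
eef_pos: [0.4958, 0.3119, 0.0872]
eef_rot: [3.137, -0.139, -0.001]
wrist_force: [1.0, -4.9, 1.1]
grip_width: 0.0002
finger_force: 2.2
```

```bash
python3 -m handwheel '[[[0,1,0,0],[0,1,0,0],[0,0,0,0]]]' 1
```

```text
time: 15.3
eef_pos: [0.4959, 0.312, 0.0872]
eef_rot: [3.134, -0.141, -0.002]
wrist_force: [2.2, -8.0, 3.2]
grip_width: 0.0001
finger_force: 3.6
```

```bash
python3 -m handwheel '[[[0,1,0,0],[0,1,0,0],[0,0,0,0]]]' 1; python3 -m handwheel '[[[0,-6,0,0],[0,-15,0,0],[0,-5,20,0],[0,0,40,0],[0,-20,40,0],[0,-45,30,0],[0,-45,10,0],[0,-45,0,0],[0,-45,0,0],[0,-45,0,0],[0,0,0,0]]]' 1
python3 - <<'E'
from fit import *
p=np.load("p.npy"); o=[]
for n in ("top","side"):
    s=cam(n); im=s["color"].copy()
    Q=proj(s,lid(p,[(-.13,.073,.042),(-.13,.103,.042)],0)); print(n,Q)
    for t in Q: im[int(round(t[1])),int(round(t[0]))]=(0,0,255)
    cu,cv=Q[1].astype(int); cv0=max(cv-50,0); cu0=max(cu-50,0)
    o.append(cv2.resize(im[cv0:cv0+100,cu0:cu0+100],(400,400),interpolation=cv2.INTER_NEAREST))
cv2.imwrite("pics/f.png",np.hstack(o))
E
```

```text
time: 15.6
eef_pos: [0.4958, 0.3122, 0.0871]
eef_rot: [3.131, -0.142, -0.003]
wrist_force: [1.5, -10.5, 5.1]
grip_width: 0.0001
finger_force: 4.9
time: 16.7
eef_pos: [0.4948, 0.0424, 0.2247]
eef_rot: [3.135, -0.154, -0.002]
wrist_force: [1.0, -0.3, -0.8]
grip_width: -0.0004
finger_force: 0.0
top [[128.54617146 195.02454968]
 [115.11748119 194.04453995]]
side [[226.50965314 301.85935531]
 [221.63982252 313.35611097]]
```

View pics/f.png

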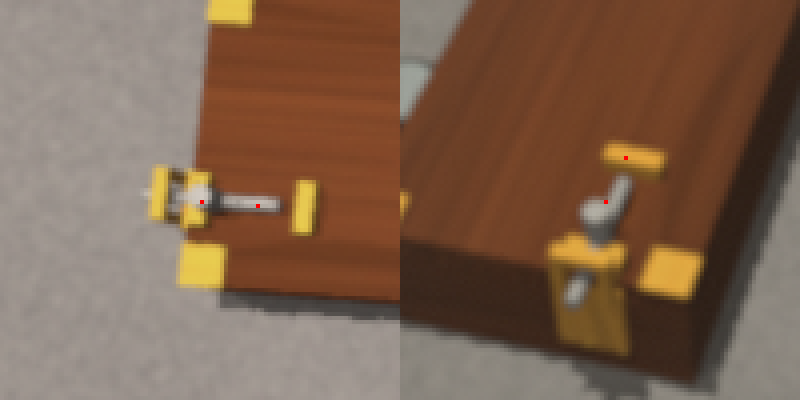

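The pin sits on the predicted fully-home mark in both views, the rod passes through the keeper, the lid is flat and the arm is clear.

```bash
python3 -c "
from station import env
print(env.hand_in())"
```

```text
the job is handed in; nothing more can be done
None
```

I closed the larger case's lid gently until it was fully shut, then slid the bolt fully home into its keeper and handed the job in at about 17 s. I didn't touch the small ring case or the other things on the counter.

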